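# Restock the van drawer tray, tall can at the back first

## Robot

A 6-joint arm with a two-finger parallel gripper is mounted at the origin on the work surface. World frame = base frame: x ahead of the robot, y to its left, z up, the work surface at z = 0. Lengths are in m, angles in degrees, forces in N, time in s.
With the tool pointing down it reaches from about 0.35 to 0.875 m from the base axis. Payload 4.2 kg.
Tool frame: the origin (TCP) lies on the centre line of the jaws, within the pads' length; the fingertips stand 11 mm ahead of it and the grasp point (between the pads) lies 8 mm behind it; y points along the fingers, z is the direction in which the jaws open and shut, and the axes are right-handed (so a half turn about y gives the same grasp; the last joint's range is limited). The gripper opens to 87 mm and grips with 3 to 60 N. Pads are 19 mm wide; open, the fingers measure 117 mm over their backs; the gripper's body (75 mm by 190 mm) begins 51 mm behind the grasp point.
Start: joints at [-59.668, 22.042, 0.453, 0, -68.411, -14.817], TCP at [0.167, -0.602, 0.234] pointing down, gripper open.
Joint ranges: [-179.83, 179.83], [-69.29, 118.12], [-61.27, 80.66], [-181.25, 117.63], [-171.15, -9.14], [-177.46, 177.46]. Speed limits (degrees/s): [159.86, 159.86, 180, 180, 180, 180].

## Interface

Orientations are given as a 3x3 rotation matrix whose columns are the frame's x, y, z axes.
In Python, from station import r, optics gives the robot as it stands. The module is installed in compiled form; this text tells all that it offers.
- The arm moves only by the tool step_arm, never from a script. Its argument "moves" is a list that holds one entry, the list of rows, each a list of 7 numbers: the turn, a rotation vector about the tool's x, y, z in rad, then the shift along the tool's x, y, z in cm, then the opening in per cent of the stroke, from 0 (shut) to 100 (fully open). A call has exactly 5 rows; each row is the pose to reach, as a shift and turn from the pose commanded when the call began, along the tool's axes at that moment; what a row does not reach only later rows make up. A row lasts 1/12 s, in which the tool goes at most 41.7 mm and 7.16 degrees, less where a joint would pass 70% of its speed; a pose out of reach is approached as far as the arm can. A call with a gripper value outside its range is refused whole. The fingers move at their own pace and stop on an object; the grip force is fixed at half the most. Time passes only in rows, so rows that repeat a pose let the fingers close, or fill a call up. It gives the time, the measured TCP pose, the force and the opening at its end, in the units of the state.
- r.sense(): the state, without advancing time (a new reading comes with each control period).
- optics.capture(name): name is "scene" or "top"; returns a dict with "image" (420x560x3 uint8, red, green, blue), "fov_y" (degrees; the focal length in pixels is half the picture's height over the tangent of half this angle, whatever the lens; pixels are square), "cx", "cy" (the principal point, pixels), "cam_to_world" (4x4, takes a point from camera to world coordinates). Camera axes: x right, y down, z forward; pixel columns grow to the right and rows downward; lengths in m; the calibration is good to about 2 mm. A picture is of the moment at which its call begins. There is no depth.
- r.finish_job(): hands the job in, once; it reports no verdict.
The state is a dict: "time_s": time; "joints": joint angles; "joint_velocities": joint speeds; "effort": joint torques, N m; "tcp_pos": TCP position; "ee_rot": TCP orientation; "wrist_force": force on the tool from outside, world axes, zero at the start; "moment": the same for the moment, N m; "gripper_width": opening from 0.0 (shut) to 1.0 (fully open).
Only numpy, scipy, OpenCV 4.12 (cv2) and the standard library are available. Lean on these libraries where they do the work, as an engineer would, in place of code of your own. Each camera call takes 0.05 s, during which the arm holds its last target.

## Task

Stow two containers from the worktop in the divided bare-metal tray, upright and on its floor: first the tallest spray can in the empty back bay (the one farther from the robot), then the short flat-topped tin in the empty front bay before it. Set each one down rather than dropping it, and leave the middle-height spray can where it stands.

Things in the scene. Friction and masses are not known exactly. Their poses are not given: they have to be found in the camera images.
- tray: Fixed open bare-metal tray, 210 (x) x 240 (y) x 40 mm high, floor top 4 mm above origin. Origin: centre of underside. x: to the back, away from the robot (yaw within 15 deg); y: left; z up. Right part: two empty bays, 99 (x) x 146 (y) mm, split by a 34 mm high divider: back bay centred at x +51.5, y -43 mm, front bay at x -51.5, y -43 mm. Left strip, y over 30 mm: full of cartons, 57 mm high.
- tall_can: The tallest of the three containers: an upright bare-metal spray can, 165 mm high, 52 mm in diameter with straight sides up to 145 mm, then a narrower grey cap (36 mm). About 0.3 kg, loose on the worktop. Origin: centre of its underside, z up.
- short_tin: Short, plain round metal tin with a flat grey lid, 68 mm high, 56 mm in diameter, straight sides all the way. About 0.25 kg, loose on the worktop. Origin: centre of its underside, z up.
- middle_can: Bystander to leave alone: a spray can like the tall one but 110 mm high, 52 mm in diameter, loose. Origin: centre of its underside, z up. The three containers stand in any order to the right of the tray, at least 110 mm between centres. A tape roll and a screwdriver lie beyond them, farther from the robot, and play no part.
There are look-alikes about, which are no part of the job. Leave any green or purple look-alike of the short_tin alone.

How it is judged:
By the outcome, as a careful person would: the job done as asked, in the order asked, and still so for the second after the job is handed in, with the robot touching nothing.
It also fails if it takes over 62 s, if anything falls off the work surface, if the arm or the gripper's body presses on something with over 40 N, if the wrist force passes 120 N, or if a joint passes its speed limit or range.

## Working session

There is one attempt and no reset: what is moved stays moved. The work goes in short steps, Python scripts to look and compute and a tool call to move; the robot and the scene stay as the last step left them, time stands still between calls to the robot, and variables do not carry over. Pictures are saved under pics/ and viewed, and the job is handed in when it is done.

Besides the shell and the picture viewer there is one more tool, called after ">>>" by a JSON object that holds its "name" and its "arguments", one argument or row to a line. step_arm: Moves the arm, as the interface text tells. Its arguments: {"type":"object","properties":{"moves":{"type":"array"}},"required":["moves"]}

```bash
mkdir -p pics
python3 - <<'E'
from station import r, optics
import cv2, numpy as np, pickle
s=r.sense()
for k,v in s.items(): print(k,np.round(v,4).tolist())
d={}
for n in("scene","top"):
    c=optics.capture(n); d[n]=c
    cv2.imwrite(f"pics/{n}0.png",c["image"][:,:,::-1])
    print(n,c["fov_y"],c["cx"],c["cy"]);print(np.round(c["cam_to_world"],3).tolist())
    print(c.keys())
pickle.dump(d,open("cap0.pkl","wb"))
E
```

```text
time_s 0.0
joints [-59.6693, 22.0908, 0.3777, -0.0303, -68.4096, -14.8164]
joint_velocities [-0.0249, -0.047, -0.0071, 0.0157, 0.0165, 0.0015]
effort [0.0006, -39.0671, 18.7412, 4.2199, 0.011, -0.0002]
tcp_pos [0.167, -0.6017, 0.2324]
ee_rot [[0.9636, -0.0007, -0.2673], [0.2673, 0.0021, 0.9636], [-0.0001, -1.0, 0.0022]]
wrist_force [0.4827, 0.0931, 0.2919]
moment [-0.0528, -0.0, -0.0087]
gripper_width 0.9984
scene 42.38626805023789 288.6866523290781 213.4005060721972
[[0.233, 0.693, -0.682, 1.291], [0.972, -0.172, 0.157, -0.265], [-0.009, -0.7, -0.714, 0.808], [0.0, 0.0, 0.0, 1.0]]
dict_keys(['image', 'fov_y', 'cx', 'cy', 'cam_to_world'])
top 57.71382534711519 286.34016760565925 209.58609720888705
[[0.005, -0.986, 0.164, 0.458], [-1.0, -0.003, 0.011, -0.107], [-0.011, -0.164, -0.986, 0.829], [0.0, 0.0, 0.0, 1.0]]
dict_keys(['image', 'fov_y', 'cx', 'cy', 'cam_to_world'])
```

View pics/scene0.png

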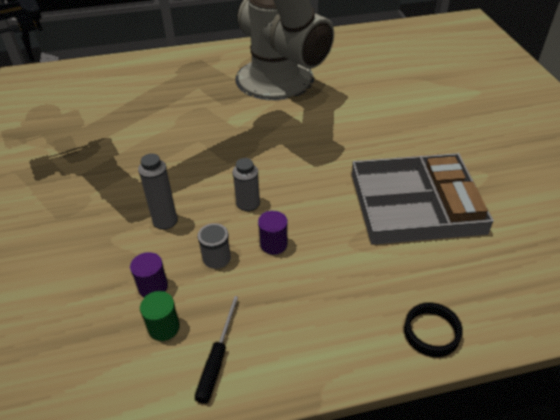

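View pics/top0.png

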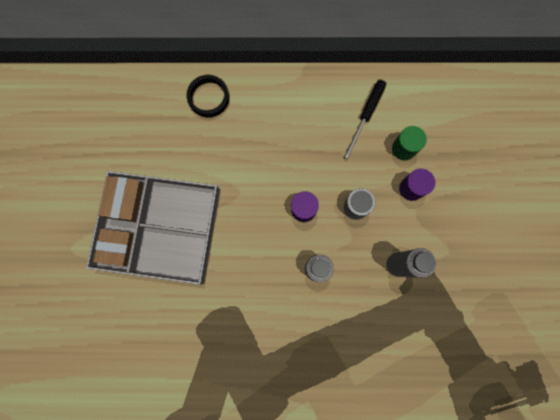

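```bash
cat > h.py <<'E'
import numpy as np, cv2, pickle
def ray(c,u,v):
    f=c["image"].shape[0]/2/np.tan(np.radians(c["fov_y"]/2)); T=np.array(c["cam_to_world"])
    d=T[:3,:3]@np.array([(u-c["cx"])/f,(v-c["cy"])/f,1]); return T[:3,3],d/np.linalg.norm(d)
def onz(c,u,v,z):
    o,d=ray(c,u,v); return o+d*(z-o[2])/d[2]
def proj(c,p):
    f=c["image"].shape[0]/2/np.tan(np.radians(c["fov_y"]/2)); T=np.array(c["cam_to_world"])
    q=T[:3,:3].T@(np.array(p)-T[:3,3]); return f*q[0]/q[2]+c["cx"],f*q[1]/q[2]+c["cy"]
def tri(a,b):
    (o1,d1),(o2,d2)=a,b
    t=np.linalg.lstsq(np.c_[d1,-d2],o2-o1,rcond=None)[0]
    p,q=o1+t[0]*d1,o2+t[1]*d2; return (p+q)/2,np.linalg.norm(p-q)
E
python3 - <<'E'
from h import *
d=pickle.load(open("cap0.pkl","rb"))
def crop(n,u,v,w,h,s):
    return cv2.resize(d[n]["image"][v:v+h,u:u+w,::-1],None,fx=s,fy=s,interpolation=cv2.INTER_CUBIC)
cv2.imwrite("pics/t_cans.png",crop("top",280,170,170,125,4.7))
cv2.imwrite("pics/s_cans.png",crop("scene",120,140,170,140,4.2))
cv2.imwrite("pics/t_tray.png",crop("top",80,165,150,130,4.6))
E
```

```text
(no output)
```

View pics/t_cans.png

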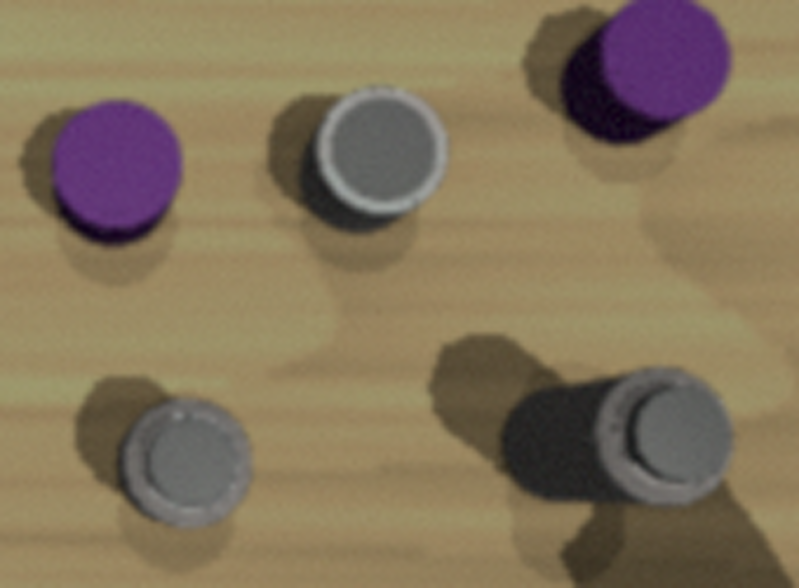

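View pics/s_cans.png

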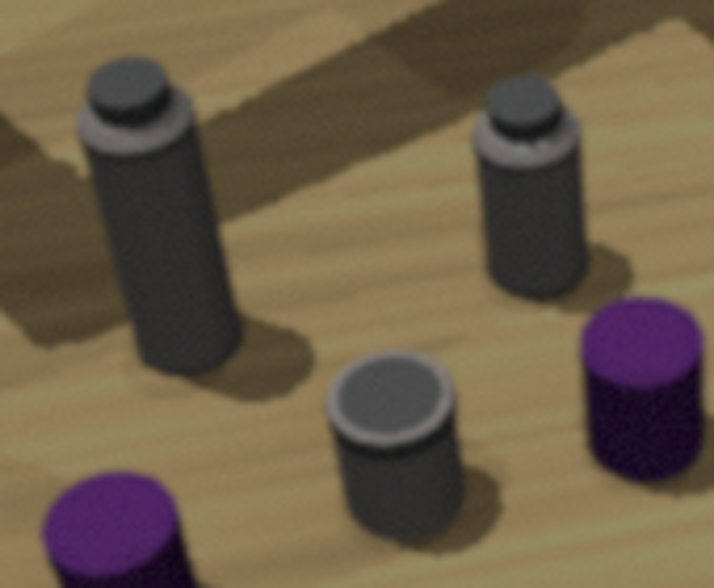

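View pics/t_tray.png

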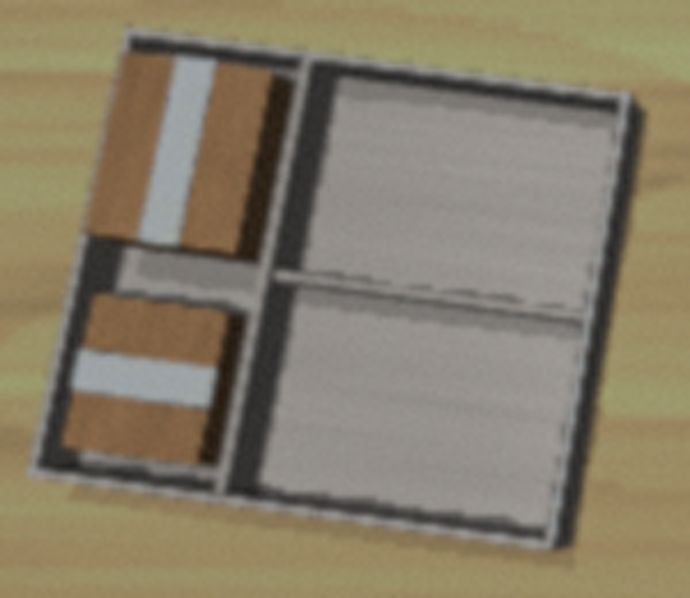

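Run:
```python
from h import *
d=pickle.load(open("cap0.pkl","rb"));t,s=d["top"],d["scene"]
T=lambda x,y:(280+x/4.7,170+y/4.7)
S=lambda x,y:(120+x/4.2,140+y/4.2)
for n,a,b,z in(("tall",(685,433),(129,86),.165),("tin",(382,150),(392,396),.068),("mid",(190,462),(524,102),.110)):
    print(n,onz(t,*T(*a),z).round(4),onz(s,*S(*b),z).round(4),*tri(ray(t,*T(*a)),ray(s,*S(*b))))
print("shoulder",onz(t,*T(664,436),.145), "scene sh",onz(s,*S(136,118),.145))
for n,a in (("p1",(118,165)),("p2",(667,58))): print(n,onz(t,*T(*a),.068))
# green
m=cv2.inRange(cv2.cvtColor(t["image"],cv2.COLOR_RGB2HSV),(45,80,40),(80,255,255))
print("green",onz(t,412,138,.068))
c=np.array([onz(t,80+x/4.6,165+y/4.6,.04)[:2] for x,y in((127,33),(633,95),(557,547),(33,470))]) #BL BR FR FL
print(c.round(4)); e=np.diff(np.r_[c,c[:1]],axis=0); print(np.linalg.norm(e,axis=1), np.degrees(np.arctan2(e[:,1],e[:,0])))
ctr=c.mean(0)
ex=(c[0]+c[1]-c[2]-c[3]);yx=np.arctan2(ex[1],ex[0]);ey=(c[0]+c[3]-c[1]-c[2]);yy=np.arctan2(-ey[0],ey[1])
yaw=(yx+yy)/2;print(ctr,np.degrees([yx,yy,yaw]))
R=np.array([[np.cos(yaw),-np.sin(yaw)],[np.sin(yaw),np.cos(yaw)]])
for n,b in(("back",(.0515,-.043)),("front",(-.0515,-.043))): 
    p=ctr+R@b; print(n,p.round(4),np.hypot(*p)); print(proj(t,[*p,.004]),proj(s,[*p,.004]))
print([tuple(np.round(proj(s,[*p,.04]))) for p in c])
```

```text
tall [ 0.4774 -0.34    0.165 ] [ 0.482  -0.3388  0.165 ] [ 0.47765008 -0.34009975  0.16195504] 0.0019184633014798047
tin [ 0.6006 -0.2505  0.068 ] [ 0.6028 -0.2499  0.068 ] [ 0.60101494 -0.25034738  0.06621396] 0.0010185259729354635
mid [ 0.4667 -0.1633  0.11  ] [ 0.4703 -0.1642  0.11  ] [ 0.46674652 -0.16362959  0.10697732] 0.00027519587050873714
shoulder [ 0.47683676 -0.33909641  0.145     ] scene sh [ 0.48010671 -0.33939025  0.145     ]
p1 [ 0.59369592 -0.13673707  0.068     ]
p2 [ 0.64158027 -0.37508865  0.068     ]
green [ 0.73622693 -0.35957276  0.068     ]
[[0.6692 0.2852]
 [0.6401 0.0479]
 [0.435  0.0745]
 [0.4676 0.3109]]
[0.23913379 0.20685299 0.23867087 0.20319238] [-96.97432288 172.59785925  82.14759946  -7.27141097]
[0.55297172 0.17963903] [-7.33735939 -7.41293634 -7.37514787]
back [0.5985 0.1304] 0.6125628800893043
(np.float64(182.6520582796569), np.float64(207.6957013728128)) (np.float64(401.09317776155996), np.float64(220.655478339788))
front [0.4964 0.1436] 0.5167337377304331
(np.float64(174.2057306021585), np.float64(254.31417405206727)) (np.float64(389.2378782021394), np.float64(186.70843285580585))
[(np.float64(492.0), np.float64(219.0)), (np.float64(371.0), np.float64(230.0)), (np.float64(351.0), np.float64(161.0)), (np.float64(458.0), np.float64(154.0))]
```

>>> {"name": "step_arm", "arguments": {
  "moves": [
    [[0,0.08,0,2.5,0,1.1,100],[0,0.16,0,5,0,2.3,100],[0,0.24,0,7.5,0,3.4,100],[0,0.32,0,10,0,4.5,100],[0,0.4,0,12.5,0,5.6,100]]
  ]
}}

```text
time_s: 0.52
tcp_pos: [0.2733, -0.5136, 0.233]
ee_rot: [[0.991, -0.001, 0.133], [-0.133, 0.001, 0.991], [-0.001, -1.0, 0.001]]
wrist_force: [0.1, -0.5, -0.4]
gripper_width: 1.0
```

```bash
cat > g.py <<'E'
import sys
from h import *
from station import r
# usage: g.py x y z [yawdeg of opening dir]
s=r.sense();R=np.array(s["ee_rot"]);p=np.array(s["tcp_pos"])
print("t",s["time_s"],"p",p.round(4),"yaw",np.degrees(np.arctan2(R[1,2],R[0,2])).round(2),"ydir",R[:,1].round(4),"F",np.round(s["wrist_force"],1),"w",round(s["gripper_width"],4))
if len(sys.argv)>3:
    print("tool shift cm",(R.T@(np.array(sys.argv[1:4],float)-p)*100).round(2))
E
python3 g.py .4785 -.34 .234
```

```text
t 0.5167 p [ 0.2733 -0.5136  0.233 ] yaw 82.35 ydir [-5.e-04  1.e-03 -1.e+00] F [ 0.1 -0.5 -0.4] w 0.9998
tool shift cm [18.02 -0.09 19.94]
```

>>> {"name": "step_arm", "arguments": {
  "moves": [
    [[0,0,0,1.8,0,2,100],[0,0,0,3.6,0,4,100],[0,0,0,5.4,0,6,100],[0,0,0,7.2,0,8,100],[0,0,0,9,0,10,100]]
  ]
}}

```text
time_s: 0.93
tcp_pos: [0.3755, -0.426, 0.2331]
ee_rot: [[0.992, -0.001, 0.129], [-0.129, 0.001, 0.992], [-0.001, -1.0, 0.001]]
wrist_force: [0.2, -0.1, 0.7]
gripper_width: 0.998
```

>>> {"name": "step_arm", "arguments": {
  "moves": [
    [[0,0,0,2.2,0,2.5,100],[0,0,0,4.4,0,5,100],[0,0,0,6.6,0,7.4,100],[0,0,0,8.2,0,9.1,100],[0,0,0,9,0,9.9,100]]
  ]
}}

```text
time_s: 1.35
tcp_pos: [0.4786, -0.3386, 0.233]
ee_rot: [[0.992, -0.0, 0.126], [-0.126, 0.001, 0.992], [-0.0, -1.0, 0.001]]
wrist_force: [0.3, 0.1, -0.7]
gripper_width: 1.002
```

>>> {"name": "step_arm", "arguments": {
  "moves": [
    [[0,0,0,0,0,0,100],[0,0,0,0,0,0,100],[0,0,0,0,0,0,100],[0,0,0,0,0,0,100],[0,0,0,0,0,0,100]]
  ]
}}

```text
time_s: 1.77
tcp_pos: [0.4759, -0.3414, 0.2336]
ee_rot: [[0.991, -0.0, 0.13], [-0.13, 0.0, 0.991], [-0.0, -1.0, 0.0]]
wrist_force: [-0.1, -0.0, -0.4]
gripper_width: 0.999
```

```bash
python3 g.py .4785 -.34 .117
python3 - <<'E'
from h import *
from station import optics
for n in("scene","top"):
    c=optics.capture(n); cv2.imwrite(f"pics/{n}1.png",c["image"][:,:,::-1])
E
```

```text
t 1.7667 p [ 0.4759 -0.3414  0.2336] yaw 82.51 ydir [-2.e-04  0.e+00 -1.e+00] F [-0.1 -0.  -0.4] w 0.999
tool shift cm [ 0.24 11.66  0.17]
```

View pics/scene1.png

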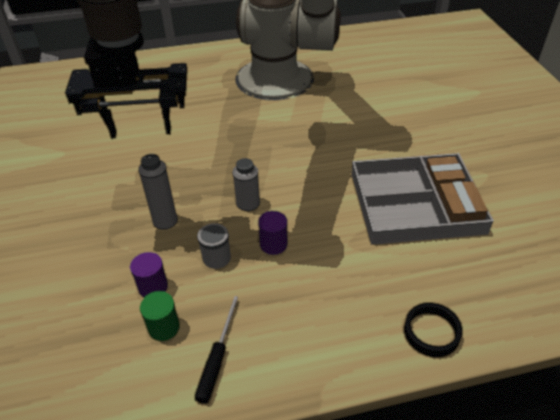

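View pics/top1.png

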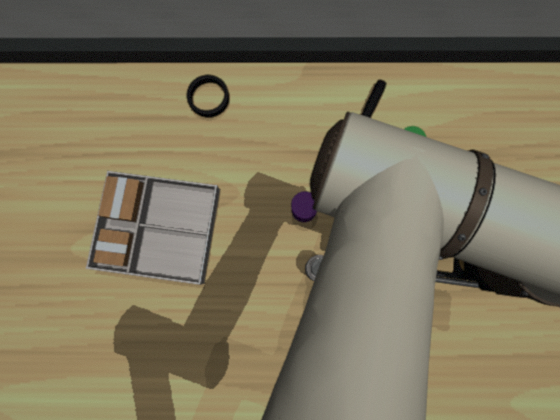

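Run:
```python
from h import *
d=pickle.load(open("cap0.pkl","rb"));s=d["scene"]
for k in(-.048,0,.048): print(np.round(proj(s,[.4759+.13*k,-.3414+.991*k,.2226]),1))
```

```text
[115.4 135.5]
[142.9 133.6]
[170.1 131.7]
```

>>> {"name": "step_arm", "arguments": {
  "moves": [
    [[0,0,0,0.2,1.0,0.2,100],[0,0,0,0.2,2.0,0.2,100],[0,0,0,0.2,3,0.2,100],[0,0,0,0.2,4,0.2,100],[0,0,0,0.2,5,0.2,100]]
  ]
}}

```text
time_s: 2.28
tcp_pos: [0.4787, -0.3387, 0.1819]
ee_rot: [[0.992, -0.001, 0.129], [-0.129, 0.001, 0.992], [-0.001, -1.0, 0.0]]
wrist_force: [1.1, -1.0, -0.1]
gripper_width: 0.999
```

```bash
python3 g.py .4785 -.34 .117
python3 - <<'E'
from h import *
from station import optics
c=optics.capture("scene"); cv2.imwrite(f"pics/s2.png",cv2.resize(c["image"][50:250,40:240,::-1],None,fx=3,fy=3,interpolation=cv2.INTER_CUBIC))
E
```

```text
t 2.2833 p [ 0.4787 -0.3387  0.1819] yaw 82.6 ydir [-1.4e-03  6.0e-04 -1.0e+00] F [ 1.1 -1.  -0.1] w 0.9985
tool shift cm [ 0.01  6.49 -0.13]
```

View pics/s2.png

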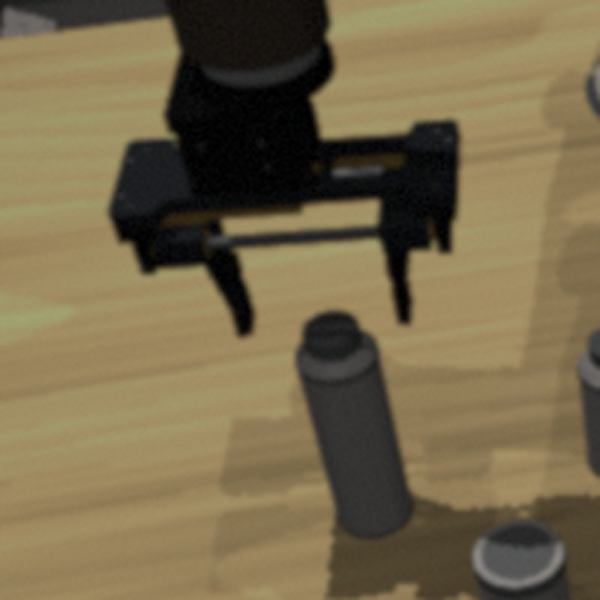

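>>> {"name": "step_arm", "arguments": {
  "moves": [
    [[0,0,0,0,1.4,-0.1,100],[0,0,0,0,2.8,-0.1,100],[0,0,0,0,4.2,-0.1,100],[0,0,0,0,5.5,-0.1,100],[0,0,0,0,6.4,-0.1,100]]
  ]
}}

```text
time_s: 2.75
tcp_pos: [0.4783, -0.3396, 0.1178]
ee_rot: [[0.992, -0.002, 0.129], [-0.129, 0.001, 0.992], [-0.002, -1.0, 0.001]]
wrist_force: [-0.3, 0.7, 0.2]
gripper_width: 1.0
```

>>> {"name": "step_arm", "arguments": {
  "moves": [
    [[0,0,0,0,0,0,80],[0,0,0,0,0,0,70],[0,0,0,0,0,0,65],[0,0,0,0,0,0,60],[0,0,0,0,0,0,55]]
  ]
}}

```text
time_s: 3.17
tcp_pos: [0.4794, -0.3401, 0.1205]
ee_rot: [[0.992, 0.002, 0.129], [-0.129, -0.001, 0.992], [0.002, -1.0, -0.001]]
wrist_force: [-0.4, -0.4, -0.7]
gripper_width: 0.705
```

>>> {"name": "step_arm", "arguments": {
  "moves": [
    [[0,0,0,0,0,0,50],[0,0,0,0,0,0,40],[0,0,0,0,0,0,20],[0,0,0,0,0,0,0],[0,0,0,0,0,0,0]]
  ]
}}

```text
time_s: 3.58
tcp_pos: [0.4793, -0.3399, 0.1201]
ee_rot: [[0.992, 0.001, 0.129], [-0.129, -0.0, 0.992], [0.001, -1.0, -0.0]]
wrist_force: [-0.2, 2.3, 2.9]
gripper_width: 0.589
```

```bash
python3 g.py .4785 -.34 .117
python3 - <<'E'
from h import *
from station import optics
c=optics.capture("scene"); cv2.imwrite(f"pics/s3.png",cv2.resize(c["image"][50:250,40:240,::-1],None,fx=3,fy=3,interpolation=cv2.INTER_CUBIC))
E
```

```text
t 3.5833 p [ 0.4793 -0.3399  0.1201] yaw 82.61 ydir [ 9.e-04 -3.e-04 -1.e+00] F [-0.2  2.3  2.9] w 0.5888
tool shift cm [-0.07  0.31 -0.02]
```

View pics/s3.png

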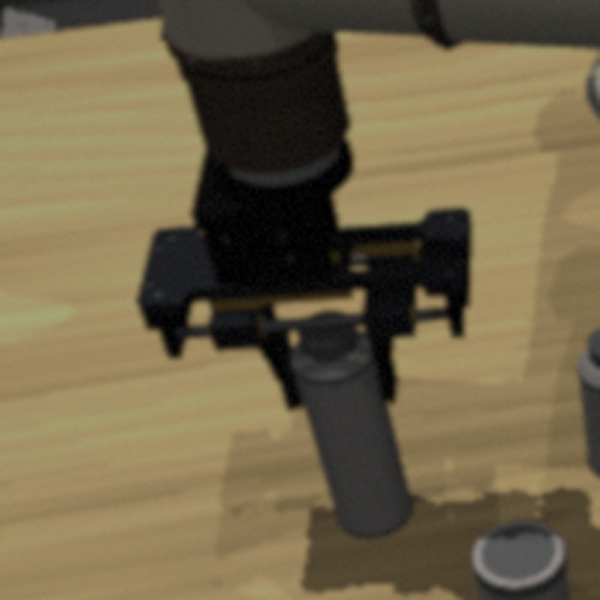

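The jaws have closed to about 51 mm on the tall can near its shoulder (crop pixel 335,370), so it is held. Next I lift.

>>> {"name": "step_arm", "arguments": {
  "moves": [
    [[0,0,0,0,-0.3,0,0],[0,0,0,0,-1,0,0],[0,0,0,0,-2,0,0],[0,0,0,0,-3.3,0,0],[0,0,0,0,-4.6,0,0]]
  ]
}}

```text
time_s: 4.05
tcp_pos: [0.4786, -0.34, 0.1662]
ee_rot: [[0.992, -0.001, 0.129], [-0.129, 0.0, 0.992], [-0.001, -1.0, 0.0]]
wrist_force: [0.5, 0.1, -1.5]
gripper_width: 0.584
```

>>> {"name": "step_arm", "arguments": {
  "moves": [
    [[0,0,0,0,-1.5,0,0],[0,0,0,0,-3.2,0,0],[0,0,0,0,-5.2,0,0],[0,0,0,0,-7.2,0,0],[0,0,0,0,-8.4,0,0]]
  ]
}}

```text
time_s: 4.47
tcp_pos: [0.4794, -0.3405, 0.2527]
ee_rot: [[0.992, 0.003, 0.129], [-0.129, -0.002, 0.992], [0.003, -1.0, -0.002]]
wrist_force: [0.3, -0.4, -1.3]
gripper_width: 0.584
```

```bash
python3 g.py .5985 .1304 .25
python3 - <<'E'
from h import *
from station import optics
c=optics.capture("scene"); cv2.imwrite(f"pics/s4.png",c["image"][:,:,::-1])
E
```

```text
t 4.4667 p [ 0.4794 -0.3405  0.2527] yaw 82.61 ydir [ 0.0031 -0.002  -1.    ] F [ 0.3 -0.4 -1.3] w 0.5845
tool shift cm [ 5.75  0.21 48.23]
```

View pics/s4.png

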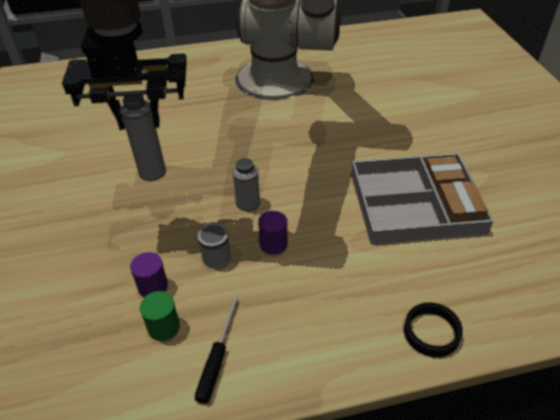

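>>> {"name": "step_arm", "arguments": {
  "moves": [
    [[0,0,0,0.6,-0.2,1,0],[0,0,0,1.4,-0.4,3,0],[0,0,0,2.2,-0.6,6,0],[0,0,0,3,-0.8,9,0],[0,0,0,3.6,-1,12,0]]
  ]
}}

```text
time_s: 4.93
tcp_pos: [0.5302, -0.2239, 0.2583]
ee_rot: [[0.992, -0.002, 0.13], [-0.13, 0.001, 0.992], [-0.002, -1.0, 0.001]]
wrist_force: [1.0, -0.7, -2.5]
gripper_width: 0.587
```

>>> {"name": "step_arm", "arguments": {
  "moves": [
    [[0,0,0,0.4,0,3,0],[0,0,0,0.8,0,6,0],[0,0,0,1.2,0,9,0],[0,0,0,1.6,0,12,0],[0,0,0,2,0,15,0]]
  ]
}}

```text
time_s: 5.35
tcp_pos: [0.5688, -0.0773, 0.2584]
ee_rot: [[0.992, -0.002, 0.129], [-0.129, 0.0, 0.992], [-0.002, -1.0, -0.0]]
wrist_force: [0.6, 0.5, -2.2]
gripper_width: 0.588
```

>>> {"name": "step_arm", "arguments": {
  "moves": [
    [[0,0,0,0,0,3,0],[0,0,0,0,0,6,0],[0,0,0,0,0,9,0],[0,0,0,0,0,12,0],[0,0,0,0,0,14.5,0]]
  ]
}}

```text
time_s: 5.77
tcp_pos: [0.5873, 0.0669, 0.2583]
ee_rot: [[0.992, -0.002, 0.128], [-0.128, -0.0, 0.992], [-0.002, -1.0, -0.0]]
wrist_force: [0.6, -0.6, -1.3]
gripper_width: 0.585
```

>>> {"name": "step_arm", "arguments": {
  "moves": [
    [[0,0,0,0.1,0,2.3,0],[0,0,0,0.1,0,4.3,0],[0,0,0,0.1,0,5.8,0],[0,0,0,0.1,0,6.6,0],[0,0,0,0.1,0,6.7,0]]
  ]
}}

```text
time_s: 6.18
tcp_pos: [0.5973, 0.1321, 0.2587]
ee_rot: [[0.992, -0.001, 0.127], [-0.127, -0.0, 0.992], [-0.001, -1.0, -0.001]]
wrist_force: [0.2, -0.6, -1.6]
gripper_width: 0.59
```

```bash
python3 g.py .5985 .1304 .126
python3 - <<'E'
from h import *
from station import optics
d={}
for n in("scene","top"):
    d[n]=c=optics.capture(n); cv2.imwrite(f"pics/{n}5.png",c["image"][:,:,::-1])
E
```

```text
t 6.1833 p [0.5973 0.1321 0.2587] yaw 82.69 ydir [-1.4e-03 -4.0e-04 -1.0e+00] F [ 0.2 -0.6 -1.6] w 0.5902
tool shift cm [ 0.15 13.27 -0.14]
```

View pics/scene5.png

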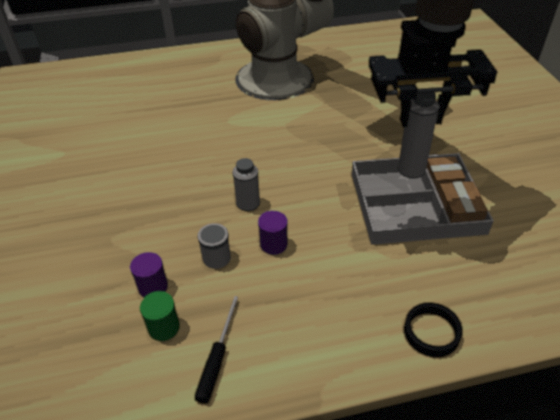

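View pics/top5.png

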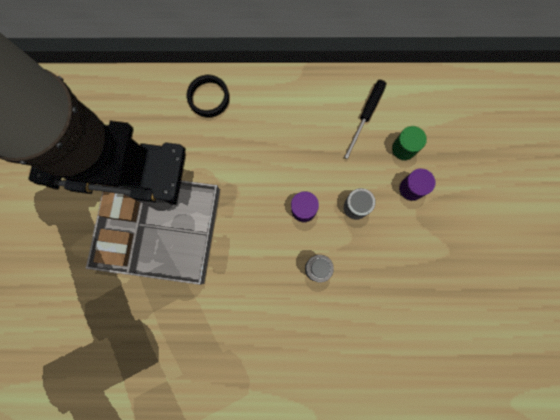

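>>> {"name": "step_arm", "arguments": {
  "moves": [
    [[0,0,0,0.1,1,-0.1,0],[0,0,0,0.1,2.5,-0.1,0],[0,0,0,0.1,4,-0.1,0],[0,0,0,0.1,5.5,-0.1,0],[0,0,0,0.1,7,-0.1,0]]
  ]
}}

```text
time_s: 6.7
tcp_pos: [0.598, 0.1281, 0.1883]
ee_rot: [[0.991, -0.001, 0.131], [-0.131, -0.0, 0.991], [-0.001, -1.0, -0.0]]
wrist_force: [0.2, 0.8, -2.3]
gripper_width: 0.588
```

>>> {"name": "step_arm", "arguments": {
  "moves": [
    [[0,0,0,0,1.4,0,0],[0,0,0,0,2.7,0,0],[0,0,0,0,3.8,0,0],[0,0,0,0,4.8,0,0],[0,0,0,0,5.5,0,0]]
  ]
}}

```text
time_s: 7.12
tcp_pos: [0.598, 0.1287, 0.1332]
ee_rot: [[0.992, -0.001, 0.13], [-0.13, -0.001, 0.992], [-0.001, -1.0, -0.001]]
wrist_force: [-0.0, 0.9, -1.8]
gripper_width: 0.59
```

```bash
python3 g.py .5985 .1304 .124
python3 - <<'E'
from h import *
from station import optics
for n in("scene",):
    c=optics.capture(n); cv2.imwrite(f"pics/{n}6.png",cv2.resize(c["image"][50:250,320:520,::-1],None,fx=3,fy=3,interpolation=cv2.INTER_CUBIC))
E
```

```text
t 7.1167 p [0.598  0.1287 0.1332] yaw 82.54 ydir [-1.3e-03 -5.0e-04 -1.0e+00] F [-0.   0.9 -1.8] w 0.5903
tool shift cm [0.03 0.92 0.17]
```

View pics/scene6.png

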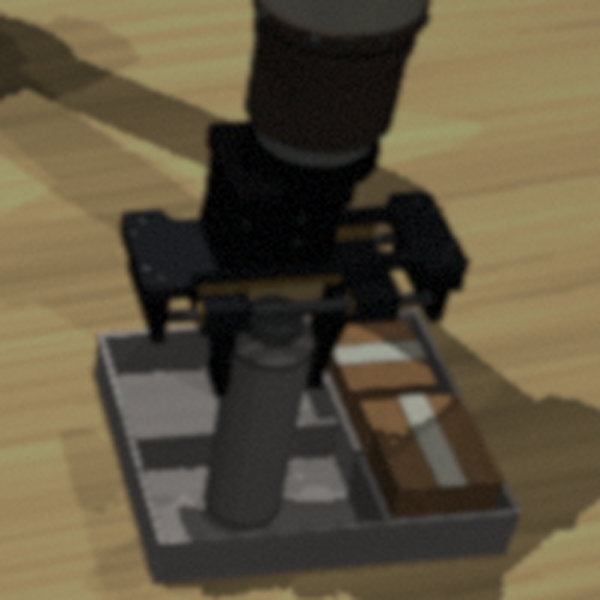

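The can hangs inside the back bay: its bottom is at crop pixel (245,515), clear of the divider and the back wall. I lower the last 9 mm slowly.

>>> {"name": "step_arm", "arguments": {
  "moves": [
    [[0,0,0,0,0.15,0,0],[0,0,0,0,0.3,0,0],[0,0,0,0,0.45,0,0],[0,0,0,0,0.6,0,0],[0,0,0,0,0.7,0,0]]
  ]
}}

```text
time_s: 7.58
tcp_pos: [0.5986, 0.1297, 0.1279]
ee_rot: [[0.992, 0.001, 0.129], [-0.129, 0.0, 0.992], [0.001, -1.0, 0.0]]
wrist_force: [0.3, -1.0, -2.1]
gripper_width: 0.588
```

>>> {"name": "step_arm", "arguments": {
  "moves": [
    [[0,0,0,0,0.05,0,0],[0,0,0,0,0.1,0,0],[0,0,0,0,0.15,0,0],[0,0,0,0,0.2,0,0],[0,0,0,0,0.2,0,0]]
  ]
}}

```text
time_s: 8.0
tcp_pos: [0.5984, 0.1296, 0.1255]
ee_rot: [[0.992, -0.0, 0.129], [-0.129, -0.0, 0.992], [-0.0, -1.0, -0.0]]
wrist_force: [0.4, -0.1, -2.0]
gripper_width: 0.589
```

>>> {"name": "step_arm", "arguments": {
  "moves": [
    [[0,0,0,0,0.04,0,0],[0,0,0,0,0.08,0,0],[0,0,0,0,0.12,0,0],[0,0,0,0,0.15,0,0],[0,0,0,0,0.15,0,0]]
  ]
}}

```text
time_s: 8.42
tcp_pos: [0.5985, 0.1296, 0.1242]
ee_rot: [[0.992, 0.0, 0.129], [-0.129, -0.0, 0.992], [0.0, -1.0, -0.0]]
wrist_force: [-1.2, -0.5, -0.6]
gripper_width: 0.59
```

>>> {"name": "step_arm", "arguments": {
  "moves": [
    [[0,0,0,0,0.03,0,0],[0,0,0,0,0.06,0,0],[0,0,0,0,0.08,0,0],[0,0,0,0,0.08,0,0],[0,0,0,0,0.08,0,0]]
  ]
}}

```text
time_s: 8.83
tcp_pos: [0.5988, 0.1297, 0.1241]
ee_rot: [[0.992, 0.001, 0.128], [-0.128, 0.0, 0.992], [0.001, -1.0, 0.0]]
wrist_force: [-0.8, 0.9, 4.3]
gripper_width: 0.584
```

Contact shows as +4 N upward with the height stalled, so the can is on the floor. I release it.

>>> {"name": "step_arm", "arguments": {
  "moves": [
    [[0,0,0,0,0,0,62],[0,0,0,0,0,0,66],[0,0,0,0,0,0,72],[0,0,0,0,0,0,80],[0,0,0,0,0,0,90]]
  ]
}}

```text
time_s: 9.25
tcp_pos: [0.5983, 0.1295, 0.1229]
ee_rot: [[0.992, -0.001, 0.129], [-0.129, -0.0, 0.992], [-0.001, -1.0, -0.0]]
wrist_force: [-0.1, -0.4, 0.3]
gripper_width: 0.789
```

>>> {"name": "step_arm", "arguments": {
  "moves": [
    [[0,0,0,0,0,0,100],[0,0,0,0,-0.5,0,100],[0,0,0,0,-1.5,0,100],[0,0,0,0,-3,0,100],[0,0,0,0,-5,0,100]]
  ]
}}

```text
time_s: 9.67
tcp_pos: [0.5978, 0.1293, 0.1735]
ee_rot: [[0.992, -0.002, 0.129], [-0.129, -0.001, 0.992], [-0.002, -1.0, -0.001]]
wrist_force: [-0.3, 0.4, -0.5]
gripper_width: 0.994
```

>>> {"name": "step_arm", "arguments": {
  "moves": [
    [[0,0,0,0,-2,0,100],[0,0,0,0,-4,0,100],[0,0,0,0,-6,0,100],[0,0,0,0,-7.2,0,100],[0,0,0,0,-7.6,0,100]]
  ]
}}

```text
time_s: 10.08
tcp_pos: [0.5996, 0.1299, 0.2533]
ee_rot: [[0.992, 0.006, 0.128], [-0.129, 0.002, 0.992], [0.006, -1.0, 0.003]]
wrist_force: [-0.4, 0.8, 0.4]
gripper_width: 1.004
```

```bash
python3 g.py .6012 -.250 .234
python3 - <<'E'
from h import *
from station import optics
d={}
for n in("scene",):
    d[n]=c=optics.capture(n); cv2.imwrite(f"pics/{n}7.png",c["image"][:,:,::-1])
E
```

```text
t 10.0833 p [0.5996 0.1299 0.2533] yaw 82.62 ydir [ 0.0061  0.0021 -1.    ] F [-0.4  0.8  0.4] w 1.0041
tool shift cm [  5.03   1.85 -37.66]
```

View pics/scene7.png

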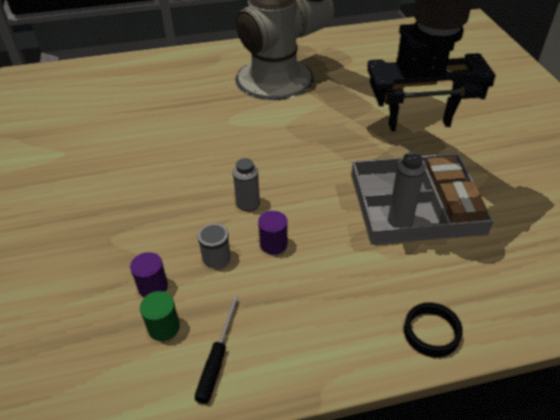

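The tall can stands upright in the back bay, with its base at about (402,222) and its cap at (412,160). I move on to the tin.

>>> {"name": "step_arm", "arguments": {
  "moves": [
    [[0,0,0,0.4,0,-2.5,100],[0,0,0,0.9,0,-5.5,100],[0,0,0,1.3,0,-9,100],[0,0,0,1.8,0,-12.5,100],[0,0,0,2.2,0,-16,100]]
  ]
}}

```text
time_s: 10.55
tcp_pos: [0.599, -0.0332, 0.2484]
ee_rot: [[0.992, -0.002, 0.128], [-0.128, -0.0, 0.992], [-0.002, -1.0, -0.0]]
wrist_force: [0.2, 0.4, -0.7]
gripper_width: 1.001
```

>>> {"name": "step_arm", "arguments": {
  "moves": [
    [[0,0,0,0.5,0.4,-3.5,100],[0,0,0,1,0.8,-7,100],[0,0,0,1.4,1.2,-10.5,100],[0,0,0,1.9,1.6,-14,100],[0,0,0,2.3,2,-17,100]]
  ]
}}

```text
time_s: 10.97
tcp_pos: [0.5997, -0.2055, 0.2282]
ee_rot: [[0.992, -0.002, 0.13], [-0.13, 0.0, 0.992], [-0.002, -1.0, 0.0]]
wrist_force: [0.5, 0.3, 0.9]
gripper_width: 1.001
```

>>> {"name": "step_arm", "arguments": {
  "moves": [
    [[0,0,0,0.2,1,-2,100],[0,0,0,0.4,2.5,-3.5,100],[0,0,0,0.5,4,-4.5,100],[0,0,0,0.5,5.5,-4.7,100],[0,0,0,0.5,6.5,-4.7,100]]
  ]
}}

```text
time_s: 11.38
tcp_pos: [0.5979, -0.2514, 0.1614]
ee_rot: [[0.991, -0.004, 0.131], [-0.131, 0.001, 0.991], [-0.004, -1.0, 0.001]]
wrist_force: [-0.4, -0.1, 0.4]
gripper_width: 1.002
```

```bash
python3 g.py .6012 -.250 .038
python3 - <<'E'
from h import *
from station import optics
for n in("scene",):
    c=optics.capture(n); cv2.imwrite(f"pics/{n}8.png",cv2.resize(c["image"][120:320,110:310,::-1],None,fx=3,fy=3,interpolation=cv2.INTER_CUBIC))
E
```

```text
t 11.3833 p [ 0.5979 -0.2514  0.1614] yaw 82.48 ydir [-0.004   0.0012 -1.    ] F [-0.4 -0.1  0.4] w 1.0019
tool shift cm [ 0.36 12.34  0.17]
```

View pics/scene8.png

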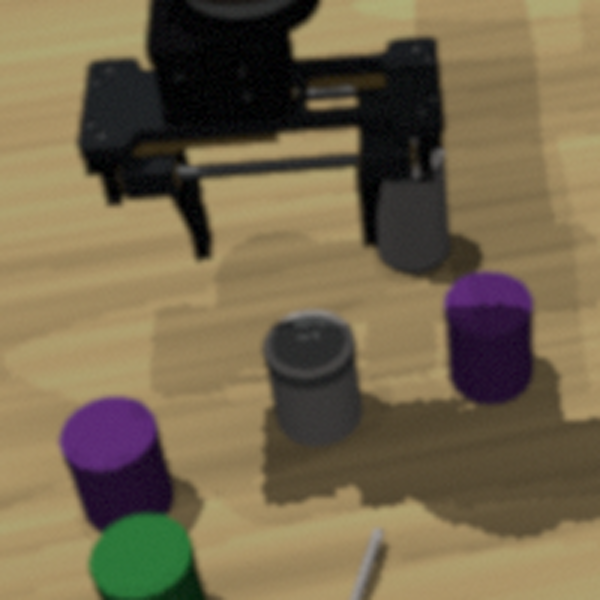

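>>> {"name": "step_arm", "arguments": {
  "moves": [
    [[0,0,0,0.2,1.2,0.1,100],[0,0,0,0.2,2.5,0.1,100],[0,0,0,0.2,3.8,0.1,100],[0,0,0,0.2,5,0.1,100],[0,0,0,0.2,5.6,0.1,100]]
  ]
}}

```text
time_s: 11.85
tcp_pos: [0.6012, -0.2492, 0.1066]
ee_rot: [[0.992, -0.002, 0.128], [-0.128, 0.001, 0.992], [-0.002, -1.0, 0.0]]
wrist_force: [0.6, 0.1, -0.4]
gripper_width: 0.996
```

```bash
python3 g.py .6012 -.250 .038
python3 - <<'E'
from h import *
from station import optics
for n in("scene",):
    c=optics.capture(n); cv2.imwrite(f"pics/{n}9.png",cv2.resize(c["image"][120:320,110:310,::-1],None,fx=3,fy=3,interpolation=cv2.INTER_CUBIC))
E
```

```text
t 11.85 p [ 0.6012 -0.2492  0.1066] yaw 82.63 ydir [-1.8e-03  6.0e-04 -1.0e+00] F [ 0.6  0.1 -0.4] w 0.9958
tool shift cm [ 0.03  6.86 -0.08]
```

View pics/scene9.png

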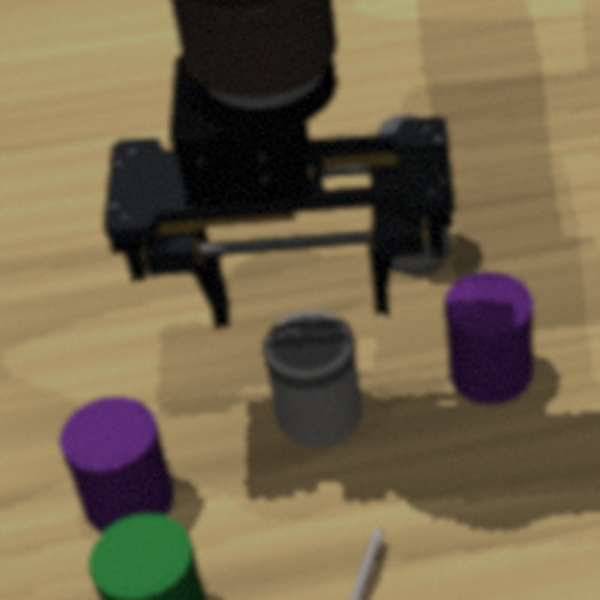

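>>> {"name": "step_arm", "arguments": {
  "moves": [
    [[0,0,0,0,1.2,0,100],[0,0,0,0,2.6,0,100],[0,0,0,0,4,0,100],[0,0,0,0,5.4,0,100],[0,0,0,0,6.5,0,100]]
  ]
}}

```text
time_s: 12.32
tcp_pos: [0.6016, -0.2499, 0.0423]
ee_rot: [[0.992, 0.0, 0.129], [-0.129, 0.0, 0.992], [0.0, -1.0, 0.0]]
wrist_force: [0.0, -0.4, 0.3]
gripper_width: 0.998
```

>>> {"name": "step_arm", "arguments": {
  "moves": [
    [[0,0,0,0,0,0,85],[0,0,0,0,0,0,75],[0,0,0,0,0,0,70],[0,0,0,0,0,0,65],[0,0,0,0,0,0,60]]
  ]
}}

```text
time_s: 12.73
tcp_pos: [0.6022, -0.2501, 0.0443]
ee_rot: [[0.992, 0.002, 0.129], [-0.129, -0.0, 0.992], [0.002, -1.0, -0.0]]
wrist_force: [0.4, -0.0, -0.4]
gripper_width: 0.707
```

>>> {"name": "step_arm", "arguments": {
  "moves": [
    [[0,0,0,0,0,0,50],[0,0,0,0,0,0,40],[0,0,0,0,0,0,20],[0,0,0,0,0,0,0],[0,0,0,0,0,0,0]]
  ]
}}

```text
time_s: 13.15
tcp_pos: [0.6021, -0.2499, 0.0442]
ee_rot: [[0.992, 0.001, 0.129], [-0.129, -0.0, 0.992], [0.001, -1.0, -0.0]]
wrist_force: [-0.6, 2.2, 5.1]
gripper_width: 0.637
```

```bash
python3 g.py .6012 -.250 .038
python3 - <<'E'
from h import *
from station import optics
for n in("scene",):
    c=optics.capture(n); cv2.imwrite(f"pics/{n}10.png",cv2.resize(c["image"][120:320,110:310,::-1],None,fx=3,fy=3,interpolation=cv2.INTER_CUBIC))
E
```

```text
t 13.15 p [ 0.6021 -0.2499  0.0442] yaw 82.61 ydir [ 1.4e-03 -2.0e-04 -1.0e+00] F [-0.6  2.2  5.1] w 0.6369
tool shift cm [-0.09  0.62 -0.02]
```

View pics/scene10.png

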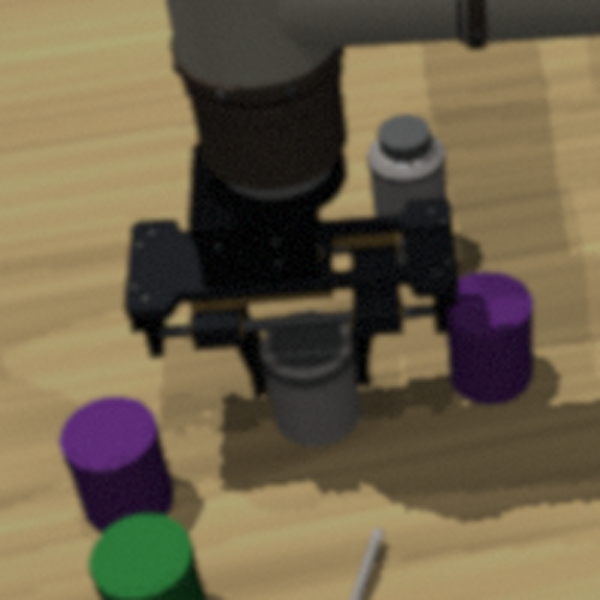

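>>> {"name": "step_arm", "arguments": {
  "moves": [
    [[0,0,0,0,-0.3,0,0],[0,0,0,0,-1,0,0],[0,0,0,0,-2.2,0,0],[0,0,0,0,-4,0,0],[0,0,0,0,-6,0,0]]
  ]
}}

```text
time_s: 13.62
tcp_pos: [0.6005, -0.25, 0.1031]
ee_rot: [[0.992, -0.003, 0.129], [-0.129, 0.001, 0.992], [-0.003, -1.0, 0.0]]
wrist_force: [0.8, 0.5, -2.2]
gripper_width: 0.636
```

>>> {"name": "step_arm", "arguments": {
  "moves": [
    [[0,0,0,0,-2.2,0,0],[0,0,0,0,-4.5,0,0],[0,0,0,0,-7,0,0],[0,0,0,0,-9,0,0],[0,0,0,0,-10,0,0]]
  ]
}}

```text
time_s: 14.03
tcp_pos: [0.6024, -0.2506, 0.2072]
ee_rot: [[0.992, 0.005, 0.129], [-0.129, -0.002, 0.992], [0.005, -1.0, -0.001]]
wrist_force: [0.3, -0.2, -1.7]
gripper_width: 0.639
```

```bash
python3 g.py .4964 .1436 .2
python3 - <<'E'
from h import *
from station import optics
for n in("scene",):
    c=optics.capture(n); cv2.imwrite(f"pics/{n}11.png",c["image"][:,:,::-1])
E
```

```text
t 14.0333 p [ 0.6024 -0.2506  0.2072] yaw 82.61 ydir [ 0.005  -0.0017 -1.    ] F [ 0.3 -0.2 -1.7] w 0.6385
tool shift cm [-15.59   0.6   37.73]
```

View pics/scene11.png

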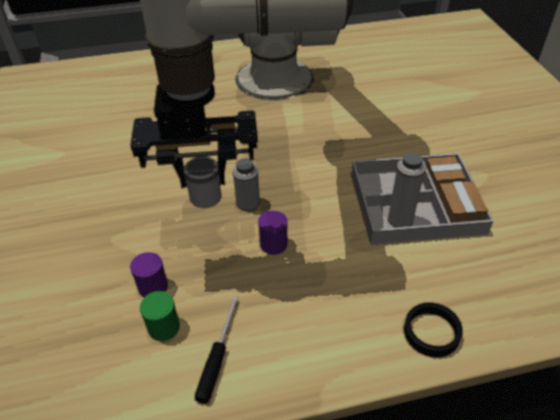

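>>> {"name": "step_arm", "arguments": {
  "moves": [
    [[0,0,0,-0.6,0,1,0],[0,0,0,-1.8,0,3,0],[0,0,0,-3.2,0,5.5,0],[0,0,0,-4.8,0,8.2,0],[0,0,0,-6.4,0,11,0]]
  ]
}}

```text
time_s: 14.5
tcp_pos: [0.5499, -0.1313, 0.2009]
ee_rot: [[0.991, -0.005, 0.13], [-0.13, 0.001, 0.991], [-0.005, -1.0, 0.0]]
wrist_force: [-0.4, 0.9, -1.5]
gripper_width: 0.641
```

>>> {"name": "step_arm", "arguments": {
  "moves": [
    [[0,0,0,-1.4,0,2.8,0],[0,0,0,-2.8,0,5.6,0],[0,0,0,-4.2,0,8.4,0],[0,0,0,-5.6,0,11.2,0],[0,0,0,-7,0,14,0]]
  ]
}}

```text
time_s: 14.92
tcp_pos: [0.4984, 0.0165, 0.2015]
ee_rot: [[0.992, -0.004, 0.129], [-0.129, -0.001, 0.992], [-0.004, -1.0, -0.001]]
wrist_force: [0.3, -0.3, -3.1]
gripper_width: 0.637
```

>>> {"name": "step_arm", "arguments": {
  "moves": [
    [[0,0,0,-0.6,0,3,0],[0,0,0,-1.2,0,6,0],[0,0,0,-1.7,0,9,0],[0,0,0,-2,0,11.3,0],[0,0,0,-2.1,0,12.4,0]]
  ]
}}

```text
time_s: 15.33
tcp_pos: [0.4944, 0.1431, 0.2016]
ee_rot: [[0.992, -0.003, 0.126], [-0.126, -0.001, 0.992], [-0.003, -1.0, -0.001]]
wrist_force: [0.5, -0.5, -2.7]
gripper_width: 0.641
```

```bash
python3 g.py .4964 .1436 .048
python3 - <<'E'
from h import *
from station import optics
for n in("scene","top"):
    c=optics.capture(n); cv2.imwrite(f"pics/{n}12.png",c["image"][:,:,::-1])
E
```

```text
t 15.3333 p [0.4944 0.1431 0.2016] yaw 82.74 ydir [-2.7e-03 -7.0e-04 -1.0e+00] F [ 0.5 -0.5 -2.7] w 0.641
tool shift cm [ 0.23 15.36  0.09]
```

View pics/scene12.png

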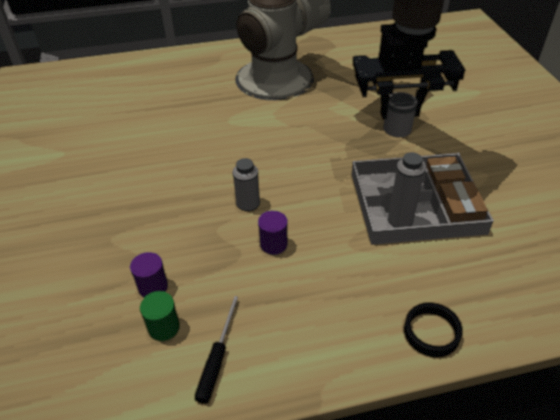

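View pics/top12.png

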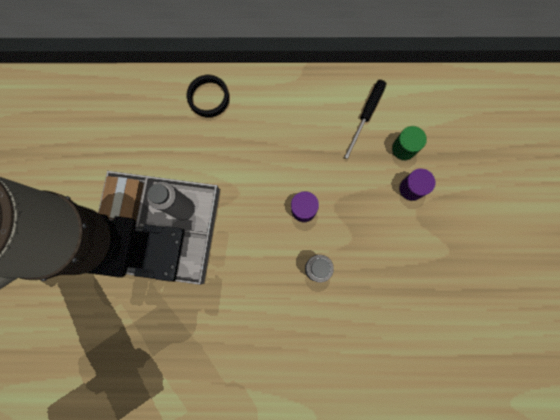

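The tin hangs over the front bay at about (400,115) in the scene view, clear of the tall can. I descend.

>>> {"name": "step_arm", "arguments": {
  "moves": [
    [[0,0,0,0.2,1,0,0],[0,0,0,0.2,2.6,0,0],[0,0,0,0.2,4.4,0,0],[0,0,0,0.2,6.2,0,0],[0,0,0,0.2,8,0,0]]
  ]
}}

```text
time_s: 15.85
tcp_pos: [0.4972, 0.1388, 0.1214]
ee_rot: [[0.991, -0.002, 0.131], [-0.131, -0.001, 0.991], [-0.002, -1.0, -0.001]]
wrist_force: [-0.3, -0.8, -2.8]
gripper_width: 0.637
```

>>> {"name": "step_arm", "arguments": {
  "moves": [
    [[0,0,0,0,1.5,0,0],[0,0,0,0,3,0,0],[0,0,0,0,4.4,0,0],[0,0,0,0,5.6,0,0],[0,0,0,0,6.2,0,0]]
  ]
}}

```text
time_s: 16.27
tcp_pos: [0.4964, 0.1383, 0.0587]
ee_rot: [[0.991, -0.004, 0.131], [-0.131, -0.002, 0.991], [-0.004, -1.0, -0.003]]
wrist_force: [-0.3, -0.2, -2.4]
gripper_width: 0.639
```

```bash
python3 g.py .4964 .1436 .048
python3 - <<'E'
from h import *
from station import optics
for n in("scene",):
    c=optics.capture(n); cv2.imwrite(f"pics/{n}13.png",cv2.resize(c["image"][50:250,320:520,::-1],None,fx=3,fy=3,interpolation=cv2.INTER_CUBIC))
E
```

```text
t 16.2667 p [0.4964 0.1383 0.0587] yaw 82.45 ydir [-0.0043 -0.0024 -1.    ] F [-0.3 -0.2 -2.4] w 0.6391
tool shift cm [-0.07  1.07  0.53]
```

View pics/scene13.png

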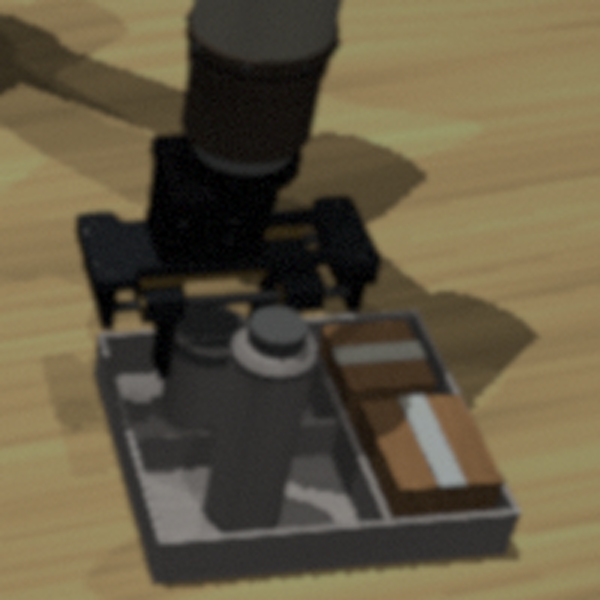

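>>> {"name": "step_arm", "arguments": {
  "moves": [
    [[0,0,0,0,0.1,0.2,0],[0,0,0,0,0.3,0.4,0],[0,0,0,0,0.5,0.4,0],[0,0,0,0,0.65,0.4,0],[0,0,0,0,0.75,0.4,0]]
  ]
}}

```text
time_s: 16.73
tcp_pos: [0.4986, 0.1447, 0.054]
ee_rot: [[0.992, 0.001, 0.129], [-0.129, 0.0, 0.992], [0.001, -1.0, 0.0]]
wrist_force: [-0.4, -0.2, -2.8]
gripper_width: 0.634
```

>>> {"name": "step_arm", "arguments": {
  "moves": [
    [[0,0,0,0,0.05,0,0],[0,0,0,0,0.1,0,0],[0,0,0,0,0.15,0,0],[0,0,0,0,0.2,0,0],[0,0,0,0,0.2,0,0]]
  ]
}}

```text
time_s: 17.15
tcp_pos: [0.4985, 0.1446, 0.0517]
ee_rot: [[0.992, -0.0, 0.129], [-0.129, -0.0, 0.992], [-0.0, -1.0, -0.0]]
wrist_force: [0.1, -0.1, -2.3]
gripper_width: 0.638
```

>>> {"name": "step_arm", "arguments": {
  "moves": [
    [[0,0,0,0,0.06,0,0],[0,0,0,0,0.12,0,0],[0,0,0,0,0.18,0,0],[0,0,0,0,0.24,0,0],[0,0,0,0,0.24,0,0]]
  ]
}}

```text
time_s: 17.57
tcp_pos: [0.4984, 0.1445, 0.0492]
ee_rot: [[0.992, -0.0, 0.129], [-0.129, -0.0, 0.992], [-0.0, -1.0, -0.0]]
wrist_force: [-0.1, -0.5, -3.4]
gripper_width: 0.639
```

>>> {"name": "step_arm", "arguments": {
  "moves": [
    [[0,0,0,0,0.04,0,0],[0,0,0,0,0.08,0,0],[0,0,0,0,0.12,0,0],[0,0,0,0,0.15,0,0],[0,0,0,0,0.15,0,0]]
  ]
}}

```text
time_s: 17.98
tcp_pos: [0.4985, 0.1446, 0.0482]
ee_rot: [[0.992, 0.0, 0.129], [-0.129, -0.0, 0.992], [0.0, -1.0, 0.0]]
wrist_force: [-1.5, -0.2, 0.5]
gripper_width: 0.633
```

>>> {"name": "step_arm", "arguments": {
  "moves": [
    [[0,0,0,0,0.03,0,0],[0,0,0,0,0.06,0,0],[0,0,0,0,0.07,0,0],[0,0,0,0,0.07,0,0],[0,0,0,0,0.07,0,0]]
  ]
}}

```text
time_s: 18.4
tcp_pos: [0.4985, 0.1446, 0.0481]
ee_rot: [[0.992, 0.0, 0.129], [-0.129, 0.0, 0.992], [0.0, -1.0, 0.0]]
wrist_force: [-2.9, -0.9, 6.7]
gripper_width: 0.636
```

>>> {"name": "step_arm", "arguments": {
  "moves": [
    [[0,0,0,0,0,0,66],[0,0,0,0,0,0,70],[0,0,0,0,0,0,75],[0,0,0,0,0,0,82],[0,0,0,0,0,0,85]]
  ]
}}

```text
time_s: 18.82
tcp_pos: [0.4987, 0.1447, 0.0471]
ee_rot: [[0.992, 0.0, 0.129], [-0.129, 0.0, 0.992], [0.0, -1.0, 0.0]]
wrist_force: [-0.2, -0.1, -0.9]
gripper_width: 0.807
```

>>> {"name": "step_arm", "arguments": {
  "moves": [
    [[0,0,0,0,0,0,85],[0,0,0,0,-0.5,0,85],[0,0,0,0,-1.5,0,85],[0,0,0,0,-3,0,85],[0,0,0,0,-5,0,85]]
  ]
}}

```text
time_s: 19.23
tcp_pos: [0.4979, 0.1442, 0.0975]
ee_rot: [[0.992, -0.002, 0.129], [-0.129, -0.001, 0.992], [-0.002, -1.0, -0.001]]
wrist_force: [0.7, -0.2, 0.0]
gripper_width: 0.849
```

>>> {"name": "step_arm", "arguments": {
  "moves": [
    [[0,0,0,0,-2.5,0,85],[0,0,0,0,-5.5,0,85],[0,0,0,0,-8.5,0,85],[0,0,0,0,-11.5,0,85],[0,0,0,0,-14,0,85]]
  ]
}}

```text
time_s: 19.65
tcp_pos: [0.4988, 0.1446, 0.2408]
ee_rot: [[0.992, 0.003, 0.129], [-0.129, 0.002, 0.992], [0.003, -1.0, 0.002]]
wrist_force: [-0.1, 0.7, 0.1]
gripper_width: 0.851
```

>>> {"name": "step_arm", "arguments": {
  "moves": [
    [[0,0,0,0,0,-3,85],[0,0,0,0,0,-6.5,85],[0,0,0,0,0,-10,85],[0,0,0,0,0,-13.5,85],[0,0,0,0,0,-16,85]]
  ]
}}

```text
time_s: 20.07
tcp_pos: [0.4769, -0.0162, 0.2384]
ee_rot: [[0.992, 0.001, 0.129], [-0.129, 0.0, 0.992], [0.001, -1.0, 0.0]]
wrist_force: [0.0, -0.7, -0.6]
gripper_width: 0.851
```

```bash
python3 g.py
python3 - <<'E'
from h import *
from station import optics
d={}
for n in("scene","top"):
    d[n]=c=optics.capture(n); cv2.imwrite(f"pics/{n}14.png",c["image"][:,:,::-1])
pickle.dump(d,open("cap14.pkl","wb"))
E
```

```text
t 20.0667 p [ 0.4769 -0.0162  0.2384] yaw 82.57 ydir [ 1.2e-03  2.0e-04 -1.0e+00] F [ 0.  -0.7 -0.6] w 0.8508
```

View pics/scene14.png

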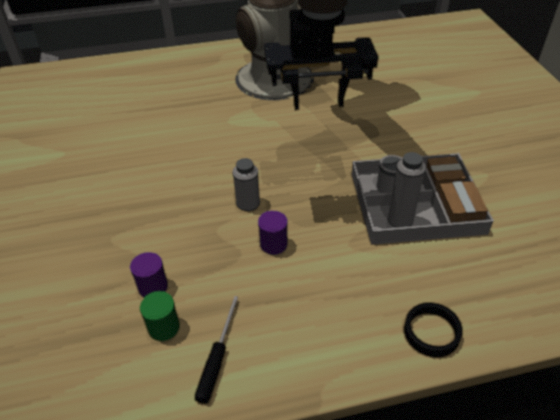

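View pics/top14.png

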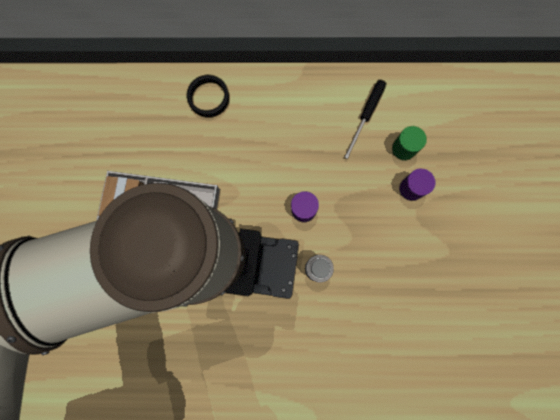

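>>> {"name": "step_arm", "arguments": {
  "moves": [
    [[0,0,0,0,0,-3.5,85],[0,0,0,0,0,-7,85],[0,0,0,0,0,-10.5,85],[0,0,0,0,0,-14,85],[0,0,0,0,0,-17,85]]
  ]
}}

```text
time_s: 20.58
tcp_pos: [0.4558, -0.1839, 0.2382]
ee_rot: [[0.992, 0.001, 0.128], [-0.128, -0.0, 0.992], [0.001, -1.0, -0.0]]
wrist_force: [0.7, -0.0, 0.3]
gripper_width: 0.85
```

>>> {"name": "step_arm", "arguments": {
  "moves": [
    [[0,0,0,0,0,-3,85],[0,0,0,0,0,-6,85],[0,0,0,0,0,-9,85],[0,0,0,0,0,-12,85],[0,0,0,0,0,-14,85]]
  ]
}}

```text
time_s: 21.0
tcp_pos: [0.4379, -0.3233, 0.2379]
ee_rot: [[0.992, 0.001, 0.13], [-0.13, -0.001, 0.992], [0.001, -1.0, -0.001]]
wrist_force: [-0.1, 0.5, 0.5]
gripper_width: 0.851
```

```bash
python3 g.py
python3 - <<'E'
from h import *
from station import optics
d={}
for n in("scene","top"):
    d[n]=c=optics.capture(n)
I=np.hstack([cv2.resize(d["top"]["image"][160:290,80:230,::-1],(400,347),interpolation=cv2.INTER_CUBIC),cv2.resize(d["scene"]["image"][140:270,345:495,::-1],(400,347),interpolation=cv2.INTER_CUBIC)])
cv2.imwrite("pics/fin.png",I); cv2.imwrite("pics/fin_top.png",d["top"]["image"][:,:,::-1])
pickle.dump(d,open("cap15.pkl","wb"))
E
```

```text
t 21.0 p [ 0.4379 -0.3233  0.2379] yaw 82.55 ydir [ 1.e-03 -7.e-04 -1.e+00] F [-0.1  0.5  0.5] w 0.8512
```

View pics/fin.png

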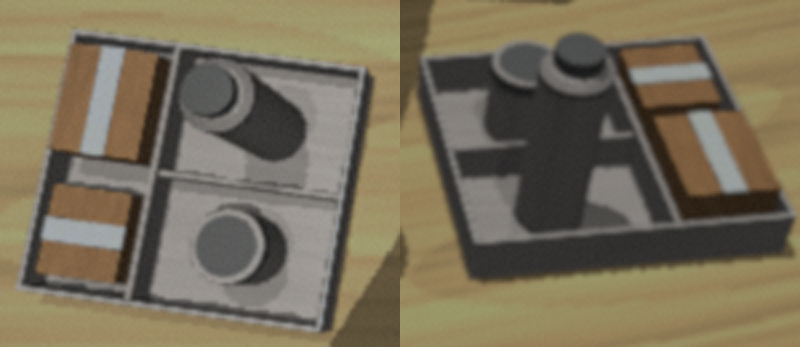

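View pics/fin_top.png

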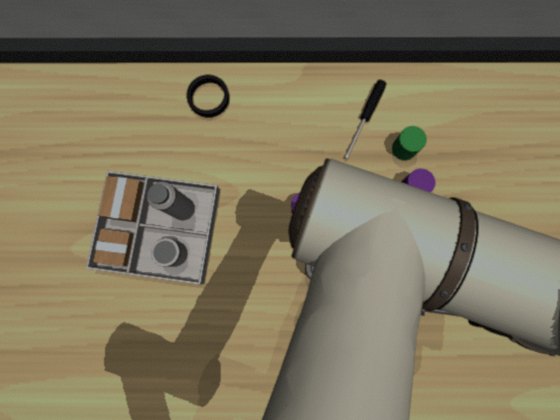

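Run:
```python
from h import *
from station import r
d=pickle.load(open("cap15.pkl","rb"));t=d["top"]
print("cap",onz(t,80+208*.375,160+90*.3746,.169),"tin lid",onz(t,80+230*.375,160+244*.3746,.072))
m=pickle.load(open("cap14.pkl","rb"))
a=pickle.load(open("cap0.pkl","rb"))
f=lambda c:c["scene"]["image"][155:215,228:265].astype(int)
print("mid can scene diff",np.abs(f(m)-f(a)).mean())
print(r.finish_job())
```

```text
cap [0.59542394 0.12790699 0.169     ] tin lid [0.49888075 0.13904216 0.072     ]
mid can scene diff 6.5142642642642645
the job is handed in; nothing more can be done
None
```

Both containers are stowed: the tall spray can went into the back bay first, then the short tin into the front bay. I handed the job in at about 21 s of the 62 s allowed.

- **Setting down:** I lowered each one slowly until the wrist force showed contact, about +4 N for the can and +7 N for the tin. Only then did I open the jaws, lift clear and move the arm away.
- **Last pictures:** Both stand upright in their bays with gaps to the walls. The cap measured (0.595, 0.128), within about 4 mm of the back bay centre. The tin lid measured (0.499, 0.139), within about 6 mm of the front bay centre.
- **Disagreement:** The tin lid measured about 6 mm to the right of where the gripper released it, at y 0.145. That is more than the roughly 2 mm calibration error, but well inside the bay.
- **Left alone:** The middle can, both purple tins and the green one look unmoved in the last clear picture. A pixel comparison on the middle can was inconclusive, with a mean difference of 6.5 that I put down to the arm's shadow having moved. In the very last overhead picture the arm hid the middle can.

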